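# Turn the upside-down shoe rest over and drape it on the work bar

## Robot

A 6-joint arm with a two-finger parallel gripper is mounted at the origin on the work surface. World frame = base frame: x ahead of the robot, y to its left, z up, the work surface at z = 0. Lengths are in m, angles in rad, forces in N, time in s.
With the tool pointing down it reaches from about 0.35 to 0.85 m from the base axis. Payload 8.1 kg.
Tool frame: the origin (TCP) lies on the centre line of the jaws, within the pads' length; the fingertips stand robot.finger_overhang ahead of it and the grasp point (between the pads) lies 5 mm behind it (robot.finger_overhang is the distance from the TCP to the fingertips, in m); z points along the fingers, y is the direction in which the jaws open and shut (so a half turn about z gives the same grasp; the last joint's range is limited). The gripper opens to 93 mm and grips with 3 to 60 N. Pads are 15 mm wide; open, the fingers measure 128 mm over their backs; the gripper's body (75 mm by 188 mm) begins 65 mm behind the grasp point.
Start: joints at [-1.393, 0.13, 1.488, -0, 1.523, -0.085], TCP at [0.156, -0.579, 0.233] pointing down, gripper open.
Joint ranges: [-2.96, 2.96], [-0.89, 2.26], [0.02, 2.5], [-1.34, 4.48], [0, 2.73], [-2.66, 2.66]. Speed limits (rad/s): [2.39, 2.39, 2.79, 3.14, 3.14, 3.14].

## Interface

Orientations are given as a rotation vector (axis times angle).
In Python, from plant import robot gives the robot as it stands. The module is installed in compiled form; this text tells all that it offers.
- The arm moves only by the tool carry_out, never from a script. Its argument "commands" is a list that holds one entry, the list of rows, each a list of 4 numbers: the shift along the tool's x, y, z in cm, then the turn about the tool's z in degrees. In form: [[[tx, ty, tz, roll], ...]]. A call has 1 to 20 rows; each row shifts and turns the commanded pose from where the row before left it, along the tool's axes as they then stand; what a row does not reach is not made up. A row lasts 1/12 s, in which the tool goes at most 41.7 mm and 7.16 degrees, less where a joint would pass 70% of its speed; a pose out of reach is approached as far as the arm can. A call is refused whole if a number of a shift passes 4.17 or a number of a turn 7.16, either way. A call with a gripper value outside its range is refused whole. "claw" is the finger opening in cm, from 0 to 9.3, set as the call begins (left out, the last holds). The fingers move at their own pace and stop on an object; "grip_force" is the grip in N (left out, the last holds). Time passes only in rows, so rows that do not move let the fingers close. It gives the time, the measured TCP pose, the force and the opening at its end, in the units of the state.
- robot.read_state(): the state, without advancing time (a new reading comes with each control period).
- robot.read_camera(name): name is "scene" or "top"; returns the picture (400x640x3 uint8, red, green, blue); there is no depth.
- robot.camera_params(name): a dict with "mtx" (3x3 intrinsics, pixels), "dist_coeffs" ([k1, k2, p1, p2, k3] as OpenCV has them; the pictures are not rectified), "R" (3x3) and "t" (3): a world point X has camera coordinates R X + t. Camera axes: x right, y down, z forward; pixel columns grow to the right and rows downward; lengths in m; the calibration is good to about 2 mm. A picture is of the moment at which its call begins. camera_params takes no time and is no camera call.
- robot.close_job(): hands the job in, once; it reports no verdict.
The state is a dict: "t": time; "q": joint angles; "dq": joint speeds; "joint_torque": joint torques, N m; "tool_pos": TCP position; "orientation": TCP orientation; "force": force on the tool from outside, world axes, zero at the start; "wrist_torque": the same for the moment, N m; "opening": finger opening in m.
Only numpy, scipy, OpenCV 4.12 (cv2) and the standard library are available. Lean on these libraries where they do the work, as an engineer would, in place of code of your own. Each camera call takes 0.05 s, during which the arm holds its last target.

## Task

The cork-padded shoe rest has been left upside down on the glueing bench. Turn it over, standing it on one of its ends on the bench and letting go so that you can take it another way, then lower it gently over the middle of the square steel work bar, pad upward and seated fully home, and let go of it. Leave the other things on the bench where they are.

Things in the scene. Friction and masses are not known exactly. Their poses are not given: they have to be found in the camera images.
- rest: Shoe rest: straight U-channel of aluminium, 100 mm long, 48 wide outside, 38 inside, with a cork pad flush on its floor; 70 mm high, 0.3 kg. Origin: centre of the pad's outer face; x along its length (ends alike), y across, z from pad to opening: pad 0-20 mm, floor 20-24, flanges (5 thick) 24-70. It starts lying on its pad, z up; draped, z points down. Can be gripped anywhere over its 48 mm width.
- rest_seat (a point): Centre of the inner face of the rest's channel floor, the face that sits on the bar; same axes as the rest
- bar: The work bar, fixed to the bench: a horizontal square steel tube 260 mm long, 30 x 30 mm, its top face 140 mm above the bench, on two posts (30 mm along the bar, 26 mm wide) 105 mm either side of its middle, each on a foot plate 50 x 110 x 10 mm. Origin: on the bench below the bar's middle; x along the bar, z up
- bar_top (a point): Centre of the bar's top face, 140 mm above the bench; x along the bar, z up
- offcut: Bystander: low channel of bare aluminium without a pad, 140 x 60 x 26 mm, opening up, lying near the middle of the bench; origin under its centre
- pot: Bystander: round glue pot, 150 mm across, 100 mm high; origin under its centre
- potlid: Bystander: the pot's flat round lid, 150 mm across, 22 mm high over its knob; origin under its centre
- sole: Bystander: black rubber shoe sole lying flat, 230 x 76 x 12 mm; origin near its centre
- last: Bystander: wooden shoe last, about 210 x 70 x 90 mm; origin under its centre
- brush: Bystander: glue brush with wooden handle lying flat; origin under its middle
- cleaner: Bystander: white bottle, 84 mm across, 160 mm high; origin under its centre
Mind the look-alikes: they are no part of the job. Leave any purple look-alike of the rest alone.

How it is judged:
On the way:
1. the rest stands on one of its ends on the bench, let go ((angle between rest's own x axis and vertical below 0.15 rad or angle between rest's own x axis and vertical above 2.99 rad) and height (world z) of rest below 0.058 m and linear speed of rest below 0.03 m/s and contact force between each of the arm, the fingers and rest below 0.1 N), for 0.2 s.
At the end, for the whole second after the job is handed in: The rest sits still over the bar with its pad up (level within 4.5 degrees), along the bar, its channel floor on the bar's top face within 3 mm, its middle within 35 mm of the bar's middle along it, nobody holding it; every bystander within 40 mm of where it started (angle between rest's own z axis and vertical above 3.06 rad and angle between the x axis of rest and the x axis of bar, either way round below 0.17 rad and z of rest_seat in the frame of bar_top between -0.003 and 0.003 m and y of rest_seat in the frame of bar_top between -0.006 and 0.006 m and x of rest_seat in the frame of bar_top between -0.035 and 0.035 m and linear speed of rest below 0.02 m/s and distance of each of offcut, pot, potlid, sole, last, brush, cleaner from where it was at the start of the episode below 0.04 m); the robot touches nothing.
It fails at once if the rest is dropped or slammed onto the bar (still faster than 0.4 m/s when its floor comes within 4 mm of the bar's top, a fall of over 8 mm) (angle between rest's own z axis and vertical above 2.7 rad and linear speed of rest above 0.4 m/s and horizontal distance between rest_seat and bar_top below 0.13 m and y of rest_seat in the frame of bar_top between -0.02 and 0.02 m and z of rest_seat in the frame of bar_top between -0.02 and 0.004 m).
It fails at once if a bystander is pushed more than 40 mm or the glue pot, last or bottle is tipped (distance of any of offcut, pot, potlid, sole, last, brush, cleaner from where it was at the start of the episode above 0.04 m or angle between any of pot, last, cleaner's own z axis and vertical above 0.3 rad).
It also fails if it takes over 64 s, if anything falls off the work surface, if the arm or the gripper's body presses on something with over 40 N, if the wrist force passes 120 N, or if a joint passes its speed limit or range.

## Working session

There is one attempt and no reset: what is moved stays moved. The work goes in short steps, Python scripts to look and compute and a tool call to move; the robot and the scene stay as the last step left them, time stands still between calls to the robot, and variables do not carry over. Pictures are saved under pics/ and viewed, and the job is handed in when it is done.

Besides the shell and the picture viewer there is one more tool, called after "Call:" by a JSON object that holds its "method" and its "body", one argument or row to a line. carry_out: Moves the arm, as the interface text tells. Its arguments: {"type":"object","properties":{"commands":{"type":"array","items":{"type":"array","items":{"type":"array","items":{"type":"number"}}}},"claw":{"type":"number"},"grip_force":{"type":"number"}},"required":["commands"]}

```bash
mkdir -p pics; ls; python3 - <<'E'
from plant import robot
import cv2
for n in("scene","top"):
    im=robot.read_camera(n); cv2.imwrite(f"pics/{n}0.png",im[:,:,::-1]); p=robot.camera_params(n); print(n,{k:v for k,v in p.items()})
print(robot.read_state(),robot.finger_overhang)
E
```

```text
pics
scene {'mtx': array([[373.43269664,   0.        , 316.73253264],
       [  0.        , 373.43269664, 197.85128837],
       [  0.        ,   0.        ,   1.        ]]), 'dist_coeffs': array([-0.04382393,  0.        ,  0.        ,  0.        ,  0.        ]), 'R': array([[-0.66556731,  0.74621035, -0.01379356],
       [ 0.3929229 ,  0.33462696, -0.85652577],
       [-0.6345327 , -0.57549536, -0.5159199 ]]), 't': array([ 0.33274853, -0.12185954,  1.48400159])}
top {'mtx': array([[383.87336987,   0.        , 319.74806987],
       [  0.        , 383.87336987, 194.88194599],
       [  0.        ,   0.        ,   1.        ]]), 'dist_coeffs': array([0.00174729, 0.        , 0.        , 0.        , 0.        ]), 'R': array([[-2.01856370e-03, -9.99887263e-01,  1.48790479e-02],
       [-9.87965817e-01, -3.07135820e-04, -1.54672070e-01],
       [ 1.54659203e-01, -1.50122061e-02, -9.87853817e-01]]), 't': array([0.03122365, 0.55365771, 1.28278735])}
{'t': 0.1, 'q': array([-1.39341756e+00,  1.31056284e-01,  1.48914691e+00,  2.39490263e-05,
        1.52302080e+00, -8.53687596e-02]), 'dq': array([-1.78783519e-06, -5.23109939e-04, -2.08129602e-03,  9.52285296e-04,
       -6.00088714e-05,  2.57433957e-04]), 'joint_torque': array([ 2.74489714e-03, -5.61340320e+01, -4.93096626e+01,  7.69887236e-02,
        2.91459798e-02, -6.68410939e-05]), 'tool_pos': array([ 0.15580309, -0.57891604,  0.23172276]), 'orientation': array([-3.11290472e+00, -4.11321251e-01,  8.02700194e-05]), 'force': array([-0.73175224,  0.25214578,  0.33317908]), 'wrist_torque': array([-0.03946067,  0.00876793,  0.02743406]), 'opening': 0.09283695164129044} 0.014
```

View pics/scene0.png

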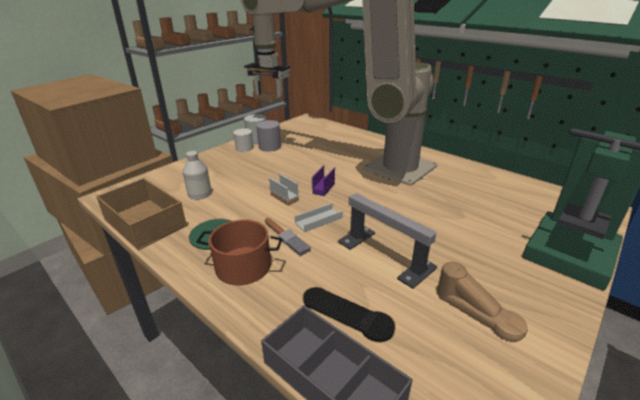

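View pics/top0.png

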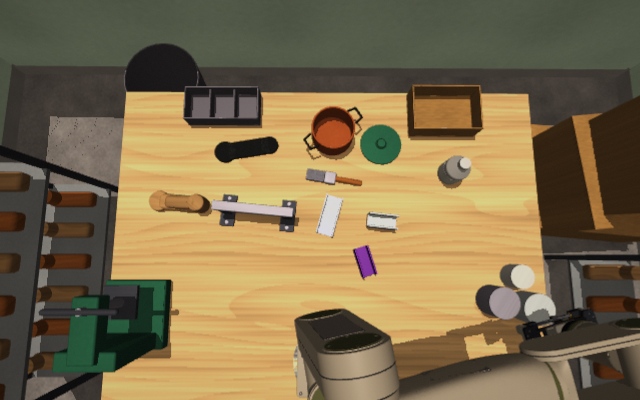

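Candidates for the rest are: a grey channel at top (381,222) / scene (284,190); the purple look-alike at top (365,262) / scene (323,180); and the low padless offcut at top (329,215) / scene (318,217). I choose the grey high channel. Next I'll check it in a crop.

```bash
python3 - <<'E'
import cv2,numpy as np
s=cv2.imread("pics/scene0.png");t=cv2.imread("pics/top0.png")
a=cv2.resize(s[165:215,255:345],None,fx=8,fy=8,interpolation=cv2.INTER_CUBIC)[:,:720]
cv2.imwrite("pics/c1.png",a)
b=cv2.resize(t[180:245,200:310],None,fx=7,fy=7,interpolation=cv2.INTER_CUBIC);cv2.imwrite("pics/c2.png",b)
b=cv2.resize(t[195:285,310:410],None,fx=6,fy=6,interpolation=cv2.INTER_CUBIC);cv2.imwrite("pics/c3.png",b)
E
```

```text
(no output)
```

View pics/c1.png

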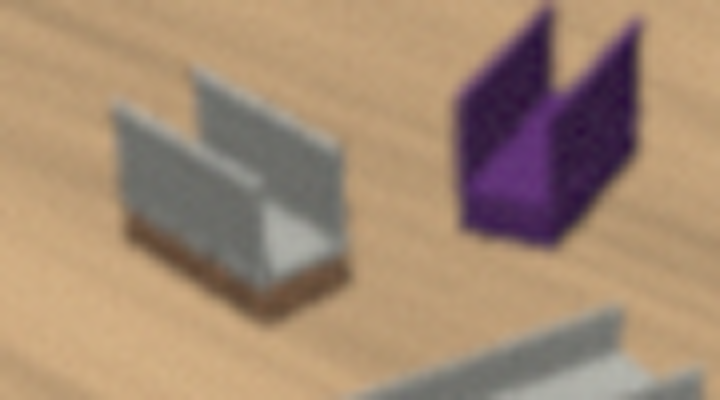

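View pics/c2.png

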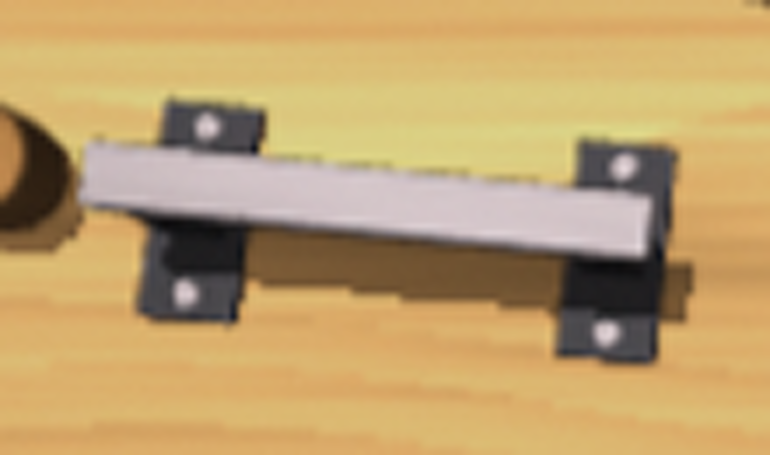

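View pics/c3.png

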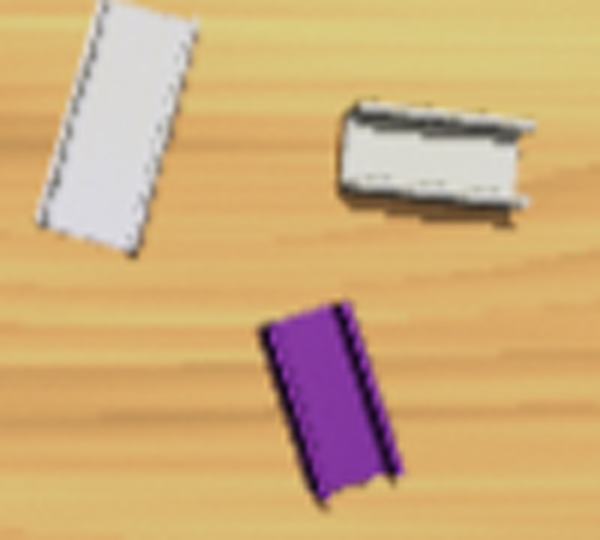

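The crop shows the grey channel with a brown cork strip underneath, opening up, so it is the rest. The purple one has no cork and the offcut is low. Next I'll measure.

```bash
cat > h.py <<'E'
import cv2,numpy as np
from plant import robot
from scipy.spatial.transform import Rotation as Ro
def ray(n,px):
    p=robot.camera_params(n); u=cv2.undistortPoints(np.array(px,float).reshape(-1,1,2),p["mtx"],p["dist_coeffs"]).reshape(-1,2)
    d=np.c_[u,np.ones(len(u))]@p["R"]; c=-p["R"].T@p["t"]; return c,d
def plane(n,px,z):
    c,d=ray(n,px); return c+d*((z-c[2])/d[:,2])[:,None]
def proj(n,X):
    p=robot.camera_params(n); return cv2.projectPoints(np.array(X,float).reshape(-1,1,3),cv2.Rodrigues(p["R"])[0],p["t"],p["mtx"],p["dist_coeffs"])[0].reshape(-1,2)
def snap(tag):
    for n in("scene","top"): cv2.imwrite(f"pics/{n}{tag}.png",robot.read_camera(n)[:,:,::-1])
def yaw(): 
    M=Ro.from_rotvec(robot.read_state()["orientation"]).as_matrix(); return M
E
python3 - <<'E'
from h import *
t=cv2.imread("pics/top0.png")
hsv=cv2.cvtColor(t,cv2.COLOR_BGR2HSV)
m=((hsv[...,1]<50)&(hsv[...,2]>130)).astype(np.uint8)
n,l,st,ce=cv2.connectedComponentsWithStats(m)
for i in range(1,n):
    x,y,w,h,a=st[i]
    if a>150 and 200<ce[i][0]<420 and 180<ce[i][1]<280:
        c=cv2.findContours((l==i).astype(np.uint8),0,2)[0][0]; r=cv2.minAreaRect(c); b=cv2.boxPoints(r); print(i,a,r)
        if a>500 and ce[i][0]<300:
            B=plane("top",b,.14);print("bar",B.round(4),B.mean(0).round(4))
        print(plane("top",[ce[i]],.14).round(4))
P=lambda q,z:plane("top",np.array(q)/6+[310,195]-.4,z)
print("rest top rim",P([(358,100),(537,123),(345,195),(527,205)],.07).round(4))
Q=lambda q,z:plane("scene",np.array(q)/8+[255,165]-.4,z)
print("scene rim",Q([(113,103),(262,190),(195,66),(343,148)],.07).round(4))
print("scene base",Q([(128,240),(268,325),(350,272)],0).round(4))
print("purple",plane("top",np.array([(262,325),(350,300),(320,505),(403,472)])/6+[310,195],.07).round(3))
M=yaw();print(M.round(3))
E
```

```text
54 684 ((329.132080078125, 215.03775024414062), (17.582151412963867, 39.83456039428711), 15.945394515991211)
[[0.4734 0.0032 0.14  ]]
56 729 ((251.68731689453125, 207.97113037109375), (81.20858764648438, 9.161052703857422), 5.273896217346191)
bar [[0.4938 0.3771 0.14  ]
 [0.5229 0.3756 0.14  ]
 [0.499  0.1188 0.14  ]
 [0.4699 0.1212 0.14  ]] [0.4964 0.2482 0.14  ]
[[0.4964 0.2478 0.14  ]]
60 303 ((382.06707763671875, 221.89633178710938), (31.031259536743164, 10.822290420532227), 6.34019136428833)
[[ 0.4512 -0.1621  0.14  ]]
rest top rim [[ 0.4937 -0.1354  0.07  ]
 [ 0.4807 -0.2357  0.07  ]
 [ 0.4404 -0.127   0.07  ]
 [ 0.4348 -0.2285  0.07  ]]
scene rim [[ 0.4839 -0.2329  0.07  ]
 [ 0.4954 -0.1303  0.07  ]
 [ 0.4374 -0.2312  0.07  ]
 [ 0.4488 -0.1298  0.07  ]]
scene base [[ 0.4809 -0.2347  0.    ]
 [ 0.4901 -0.1374  0.    ]
 [ 0.4369 -0.1412  0.    ]]
purple [[ 0.367 -0.081  0.07 ]
 [ 0.381 -0.13   0.07 ]
 [ 0.27  -0.111  0.07 ]
 [ 0.288 -0.157  0.07 ]]
[[ 0.966  0.26  -0.   ]
 [ 0.26  -0.966  0.002]
 [ 0.    -0.002 -1.   ]]
```

Call:
{"method": "carry_out", "body": {
  "commands": [
    [[0, 0, 0, -6.93], [0, 0, 0, -6.93], [0, 0, 0, -6.93], [0, 0, 0, -6.93], [0, 0, 0, -6.93], [0, 0, 0, -6.93], [0, 0, 0, -6.93], [0, 0, 0, -6.93], [0, 0, 0, -6.93], [0, 0, 0, -6.93]]
  ],
  "claw": 9.3
}}

```text
t: 0.93
tool_pos: [0.1558, -0.5791, 0.232]
orientation: [-2.321, -2.116, -0.001]
force: [0.2, 0.3, -0.3]
opening: 0.093
```

Call:
{"method": "carry_out", "body": {
  "commands": [
    [[1.95, 1.33, 0, 0], [1.95, 1.33, 0, 0], [1.95, 1.33, 0, 0], [1.95, 1.33, 0, 0], [1.95, 1.33, 0, 0], [1.95, 1.33, 0, 0], [1.95, 1.33, 0, 0], [1.95, 1.33, 0, 0], [1.95, 1.33, 0, 0], [1.95, 1.33, 0, 0], [1.95, 1.33, 0, 0], [1.95, 1.33, 0, 0], [1.95, 1.33, 0, 0], [1.95, 1.33, 0, 0], [1.95, 1.33, 0, 0], [1.95, 1.33, 0, 0], [1.95, 1.33, 0, 0], [1.95, 1.33, 0, 0], [1.95, 1.33, 0, 0], [1.95, 1.33, 0, 0]]
  ]
}}

```text
t: 2.6
tool_pos: [0.4594, -0.2163, 0.2322]
orientation: [-2.328, -2.109, 0.0]
force: [-1.0, -0.4, -0.2]
opening: 0.0928
```

```bash
cat > st.py <<'E'
from h import *
def st(target=None):
    s=robot.read_state(); M=yaw()
    print("t",round(s["t"],2),"p",s["tool_pos"].round(4),"tool x",M[:,0].round(3),"yz",M[:,2].round(3),"F",s["force"].round(2),"op",round(s["opening"],4),"q",s["q"].round(2))
    if target is not None: print("to go cm (tool)",(M.T@(np.array(target)-s["tool_pos"])*100).round(2))
E
python3 -c "
from st import *
st([.4604,-.218,.025])"
```

```text
t 2.6 p [ 0.4594 -0.2163  0.2322] tool x [0.098 0.995 0.   ] yz [-0.001  0.    -1.   ] F [-0.99 -0.4  -0.21] op 0.0928 q [-0.54 -0.12  1.74 -0.    1.52 -0.44]
to go cm (tool) [-0.17  0.13 20.72]
```

Call:
{"method": "carry_out", "body": {
  "commands": [
    [[-0.17, 0.13, 2, 0], [0, 0, 2, 0], [0, 0, 2, 0], [0, 0, 2, 0], [0, 0, 2, 0], [0, 0, 2, 0], [0, 0, 2, 0], [0, 0, 2, 0], [0, 0, 2, 0], [0, 0, 1.5, 0], [0, 0, 0.8, 0], [0, 0, 0.4, 0], [0, 0, 0, 0]]
  ]
}}

```text
t: 3.68
tool_pos: [0.4595, -0.2189, 0.0249]
orientation: [-2.327, -2.108, 0.001]
force: [-0.7, -0.2, -0.7]
opening: 0.0932
```

```bash
python3 -c "
from st import *
st([.4604,-.218,.025]);snap(1)
s=cv2.imread('pics/scene1.png')[150:230,230:350];t=cv2.imread('pics/top1.png')[190:270,320:440]
cv2.imwrite('pics/c4.png',np.hstack([cv2.resize(s,(400,267)),cv2.resize(t,(400,267))]))"
```

```text
t 3.68 p [ 0.4595 -0.2189  0.0249] tool x [0.098 0.995 0.001] yz [-0.001  0.001 -1.   ] F [-0.69 -0.21 -0.72] op 0.0932 q [-0.55  0.1   1.92  0.    1.12 -0.45]
to go cm (tool) [ 0.1   0.08 -0.01]
```

View pics/c4.png

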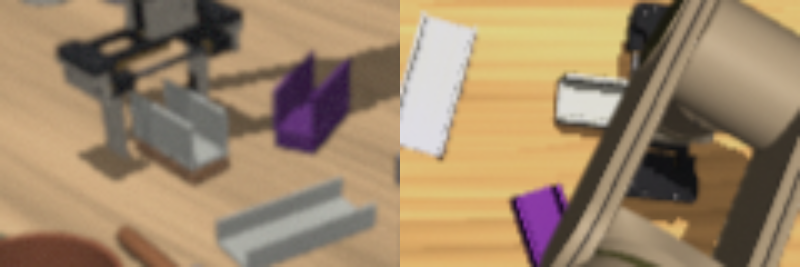

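The jaws straddle the far end of the rest, around scene (262,185). I'll close gently.

Call:
{"method": "carry_out", "body": {
  "commands": [
    [[0, 0, 0, 0], [0, 0, 0, 0], [0, 0, 0, 0], [0, 0, 0, 0], [0, 0, 0, 0], [0, 0, 0, 0], [0, 0, 0, 0], [0, 0, 0, 0], [0, 0, 0, 0], [0, 0, 0, 0], [0, 0, 0, 0], [0, 0, 0, 0]]
  ],
  "claw": 3.0,
  "grip_force": 5
}}

```text
t: 4.78
tool_pos: [0.4602, -0.2193, 0.0257]
orientation: [2.328, 2.109, 0.0]
force: [1.1, -0.4, -0.3]
opening: 0.0482
```

Call:
{"method": "carry_out", "body": {
  "commands": [
    [[0, 0, -0.5, 0], [0, 0, -0.7, 0], [0, 0, -0.8, 0], [0, 0, -0.8, 0], [0, 0, -0.8, 0], [0, 0, -0.8, 0], [0, 0, -0.8, 0], [0, 0, -0.8, 0], [0, 0, -0.8, 0], [0, 0, -0.8, 0], [0, 0, -0.8, 0], [0, 0, -0.8, 0], [0, 0, 0, 0], [0, 0, 0, 0], [0, 0, 0, 0]]
  ]
}}

```text
t: 6.03
tool_pos: [0.4599, -0.2192, 0.1173]
orientation: [-2.328, -2.109, 0.0]
force: [-0.4, 0.4, -2.9]
opening: 0.0479
```

```bash
python3 -c "
from st import *
st([.4604,-.218,.025]);snap(2)
s=cv2.imread('pics/scene2.png')[120:220,210:360];
cv2.imwrite('pics/c5.png',cv2.resize(s,None,fx=5,fy=5,interpolation=2))"
```

```text
t 6.03 p [ 0.4599 -0.2192  0.1173] tool x [0.098 0.995 0.   ] yz [-0.  0. -1.] F [-0.37  0.37 -2.88] op 0.0479 q [-0.55 -0.03  1.87 -0.    1.3  -0.45]
to go cm (tool) [0.12 0.04 9.23]
```

View pics/c5.png

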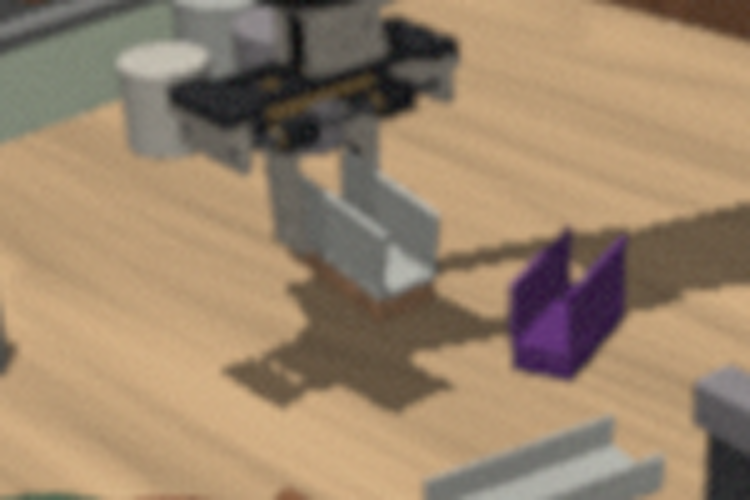

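The rest is lifted but still nearly level in the pads, with no swing. I'll ease the grip to 3 N.

Call:
{"method": "carry_out", "body": {
  "commands": [
    [[0, 0, 0, 0], [0, 0, 0, 0], [0, 0, 0, 0], [0, 0, 0, 0], [0, 0, 0, 0], [0, 0, 0, 0], [0, 0, 0, 0], [0, 0, 0, 0]]
  ],
  "grip_force": 3
}}

```text
t: 6.8
tool_pos: [0.4601, -0.2192, 0.1177]
orientation: [2.328, 2.109, 0.0]
force: [-0.1, 0.1, -3.1]
opening: 0.0477
```

```bash
python3 -c "
from st import *
st([.4604,-.218,.025]);snap(3)
s=cv2.imread('pics/scene3.png')[120:220,210:360];
cv2.imwrite('pics/c6.png',cv2.resize(s,None,fx=5,fy=5,interpolation=2))"
```

```text
t 6.8 p [ 0.4601 -0.2192  0.1177] tool x [0.098 0.995 0.   ] yz [ 0.  0. -1.] F [-0.12  0.08 -3.06] op 0.0477 q [-0.55 -0.03  1.87  0.    1.3  -0.45]
to go cm (tool) [0.13 0.02 9.27]
```

View pics/c6.png

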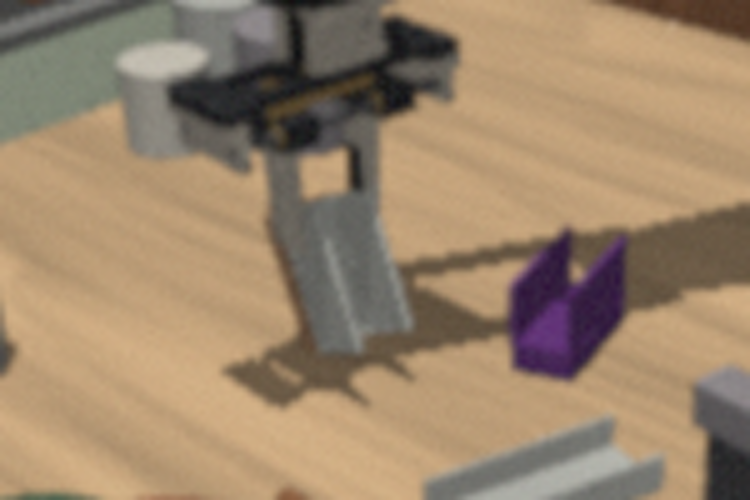

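Call:
{"method": "carry_out", "body": {
  "commands": [
    [[0, 0, 0, 0], [0, 0, 0, 0], [0, 0, 0, 0], [0, 0, 0, 0], [0, 0, 0, 0], [0, 0, 0, 0]]
  ]
}}

```text
t: 7.4
tool_pos: [0.4601, -0.2193, 0.1177]
orientation: [-2.328, -2.109, -0.0]
force: [-0.2, 0.2, -3.2]
opening: 0.0477
```

```bash
python3 -c "
from st import *
st([.4604,-.218,.025]);snap(4)
s=cv2.imread('pics/scene4.png')[140:200,240:330];
cv2.imwrite('pics/c7.png',cv2.resize(s,None,fx=8,fy=8,interpolation=2))"
```

```text
t 7.4 p [ 0.4601 -0.2193  0.1177] tool x [0.098 0.995 0.   ] yz [ 0.  0. -1.] F [-0.16  0.16 -3.2 ] op 0.0477 q [-0.55 -0.03  1.87  0.    1.3  -0.45]
to go cm (tool) [0.13 0.02 9.27]
```

View pics/c7.png

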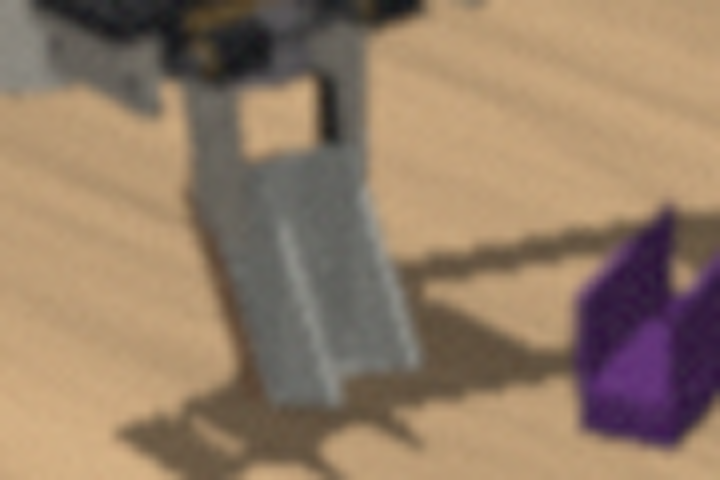

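```bash
cat >> st.py <<'E'
def onplane(px,off,c0=None):
    # intersect scene rays with vertical plane at tool-y offset from tool; return (tool x, up) relative to TCP
    s=robot.read_state();M=yaw();n=M[:,1];p0=s["tool_pos"]+n*off
    c,d=ray("scene",px); X=c+d*(((p0-c)@n)/(d@n))[:,None]
    R=X-s["tool_pos"]; return np.c_[R@M[:,0],R[:,2]]
E
python3 -c "
from st import *
P=lambda q:np.array(q)/8+[240,140]-.4
# near flange rim top & bottom, near-flange pad-side bottom corner
A=onplane(P([(280,222),(338,405),(265,405),(247,395),(195,205)]),.024);print(A.round(4)); d=A[1]-A[0];print('tilt from vertical deg',np.degrees(np.arctan2(d[0],-d[1])))
B=onplane(P([(365,192),(417,365)]),-.024);d=B[1]-B[0];print(B.round(4),np.degrees(np.arctan2(d[0],-d[1])))
"
```

```text
[[ 0.0268  0.004 ]
 [ 0.058  -0.0697]
 [ 0.0047 -0.0917]
 [-0.0083 -0.0921]
 [-0.0348 -0.0098]]
tilt from vertical deg 22.947228118574653
[[ 0.022  -0.0003]
 [ 0.0511 -0.072 ]] 22.082855537087678
```

Call:
{"method": "carry_out", "body": {
  "commands": [
    [[0, 0, 0.7, 0], [0, 0, 0.7, 0], [0, 0, 0.7, 0], [0, 0, 0.5, 0], [0.2, 0, 0.2, 0], [0.25, 0, 0.15, 0], [0.25, 0, 0.15, 0], [0.25, 0, 0.15, 0], [0.25, 0, 0.1, 0], [0.25, 0, 0.1, 0], [0.25, 0, 0.1, 0], [0.25, 0, 0.1, 0], [0.25, 0, 0.1, 0], [0, 0, 0, 0], [0, 0, 0, 0]]
  ]
}}

```text
t: 8.75
tool_pos: [0.4622, -0.197, 0.0798]
orientation: [-2.327, -2.109, -0.0]
force: [-0.1, 0.6, -0.2]
opening: 0.0477
```

```bash
python3 -c "
from st import *
st([.4604,-.218,.025]);snap(5)
s=cv2.imread('pics/scene5.png')[140:200,240:330];
cv2.imwrite('pics/c8.png',cv2.resize(s,None,fx=8,fy=8,interpolation=2))"
```

```text
t 8.75 p [ 0.4622 -0.197   0.0798] tool x [0.098 0.995 0.   ] yz [-0.  0. -1.] F [-0.12  0.56 -0.18] op 0.0477 q [-0.51 -0.    1.92  0.    1.23 -0.41]
to go cm (tool) [-2.11  0.03  5.48]
```

View pics/c8.png

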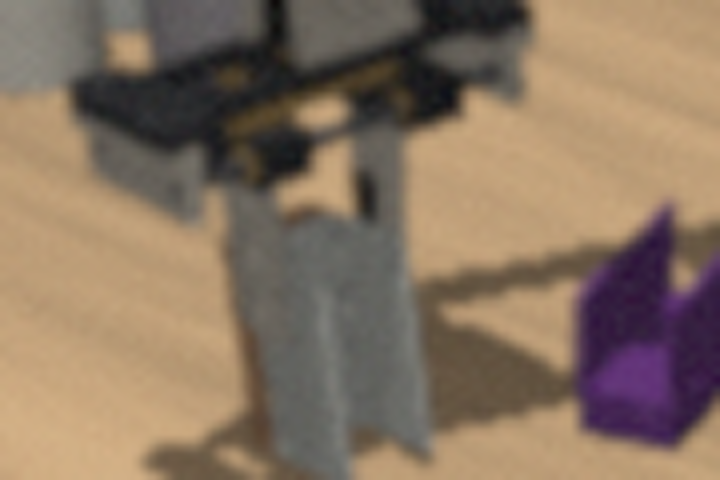

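```bash
python3 -c "
from st import *
P=lambda q:np.array(q)/8+[240,140]-.4
A=onplane(P([(322,290),(350,470)]),.024);print(A.round(4)); d=A[1]-A[0];print('tilt from vertical deg',np.degrees(np.arctan2(d[0],-d[1])))
B=onplane(P([(405,275),(430,450)]),-.024);d=B[1]-B[0];print(B.round(4),np.degrees(np.arctan2(d[0],-d[1])))
"
```

```text
[[ 0.0303  0.0199]
 [ 0.0409 -0.0614]]
tilt from vertical deg 7.413552568201699
[[ 0.024   0.0071]
 [ 0.0346 -0.0742]] 7.456869962788559
```

Call:
{"method": "carry_out", "body": {
  "commands": [
    [[0.25, 0, 0.1, 0], [0.25, 0, 0.1, 0], [0.25, 0, 0.1, 0], [0.25, 0, 0, 0], [0.15, 0, 0, 0], [0, 0, 0, 0], [0, 0, 0, 0], [0, 0, 0, 0]]
  ]
}}

```text
t: 9.52
tool_pos: [0.4632, -0.1858, 0.077]
orientation: [-2.328, -2.109, 0.0]
force: [0.2, 1.2, -2.5]
opening: 0.0478
```

Call:
{"method": "carry_out", "body": {
  "commands": [
    [[0, 0, 0, 0], [0, 0, 0, 0], [0, 0, 0, 0], [0, 0, 0, 0], [0, 0, 0, 0], [0, 0, 0, 0], [0, 0, 0, 0], [0, 0, 0, 0], [0, 0, 0, 0], [0, 0, 0, 0]]
  ],
  "claw": 9.0
}}

```text
t: 10.35
tool_pos: [0.4634, -0.1859, 0.0771]
orientation: [-2.328, -2.109, 0.0]
force: [-0.5, 0.4, 0.1]
opening: 0.0899
```

```bash
python3 -c "
from st import *
st([.4604,-.218,.025]);snap(6)
s=cv2.imread('pics/scene6.png')[140:210,240:330];
cv2.imwrite('pics/c9.png',cv2.resize(s,None,fx=8,fy=8,interpolation=2))"
```

```text
t 10.35 p [ 0.4634 -0.1859  0.0771] tool x [ 0.098  0.995 -0.   ] yz [-0. -0. -1.] F [-0.5   0.43  0.05] op 0.0899 q [-0.48 -0.01  1.93 -0.    1.22 -0.39]
to go cm (tool) [-3.22  0.02  5.21]
```

View pics/c9.png

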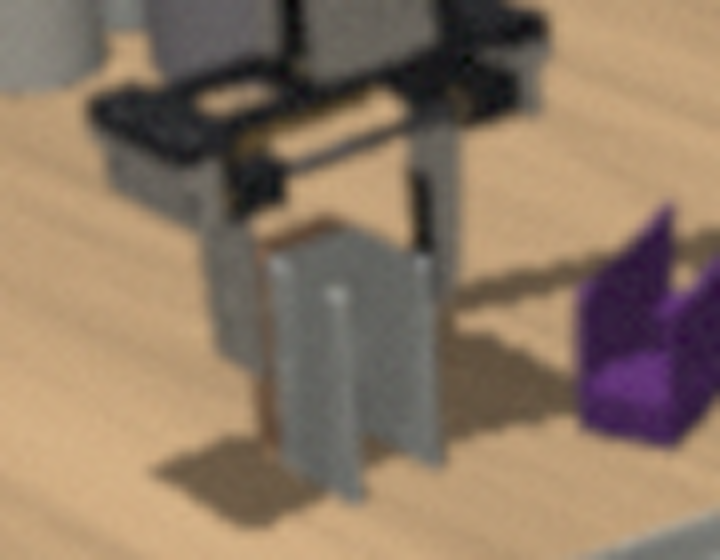

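The rest stands upright, let go, with the pad toward the scene-left. I'll locate its pad face now.

```bash
python3 -c "
from st import *
Q=lambda q,z:plane('scene',np.array(q)/8+[240,140]-.4,z)
X=Q([(342,288),(437,255),(257,243),(330,216)],.1);print(X.round(4))
Y=Q([(352,502),(435,467),(265,450)],0);print(Y.round(4))
s=robot.read_state();M=yaw()
for a in(X,Y):print(((a-s['tool_pos'])@M).round(4))
"
```

```text
[[ 0.4827 -0.1642  0.1   ]
 [ 0.4365 -0.1553  0.1   ]
 [ 0.4776 -0.2212  0.1   ]
 [ 0.44   -0.2163  0.1   ]]
[[ 0.4872 -0.1622  0.    ]
 [ 0.4438 -0.1556  0.    ]
 [ 0.4819 -0.2226  0.    ]]
[[ 0.0235  0.0172 -0.0229]
 [ 0.0278 -0.0297 -0.0229]
 [-0.0338  0.0176 -0.0229]
 [-0.0325 -0.0203 -0.0229]]
[[ 0.0259  0.0214  0.0771]
 [ 0.0282 -0.0225  0.0771]
 [-0.0347  0.022   0.0771]]
```

Call:
{"method": "carry_out", "body": {
  "commands": [
    [[-0.5, 0, 0, 0], [-0.7, 0, 0, 0], [-0.7, 0, 0, 0], [-0.7, 0, 0, 0], [0, 0, 0.7, 0], [0, 0, 0.8, 0], [0, 0, 0.8, 0], [0, 0, 0.6, 0], [0, 0, 0.3, 0], [0, 0, 0, 0]]
  ]
}}

```text
t: 11.28
tool_pos: [0.4599, -0.211, 0.0436]
orientation: [-2.326, -2.108, 0.001]
force: [-0.6, 0.6, 0.1]
opening: 0.0899
```

```bash
python3 -c "
from st import *
st();snap(7)
s=cv2.imread('pics/scene7.png')[140:210,240:330];
cv2.imwrite('pics/c10.png',cv2.resize(s,None,fx=8,fy=8,interpolation=2))"
```

```text
t 11.28 p [ 0.4599 -0.211   0.0436] tool x [0.098 0.995 0.001] yz [-0.002  0.001 -1.   ] F [-0.59  0.59  0.14] op 0.0899 q [-0.53  0.06  1.92  0.    1.16 -0.43]
```

View pics/c10.png

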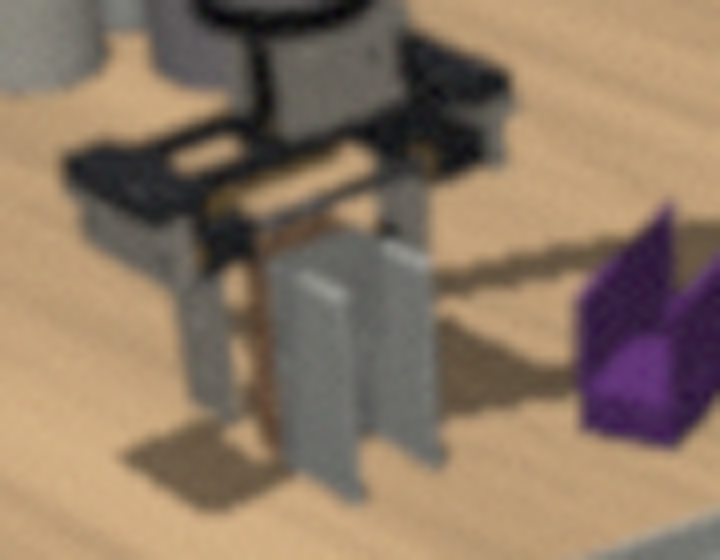

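View pics/top7.png

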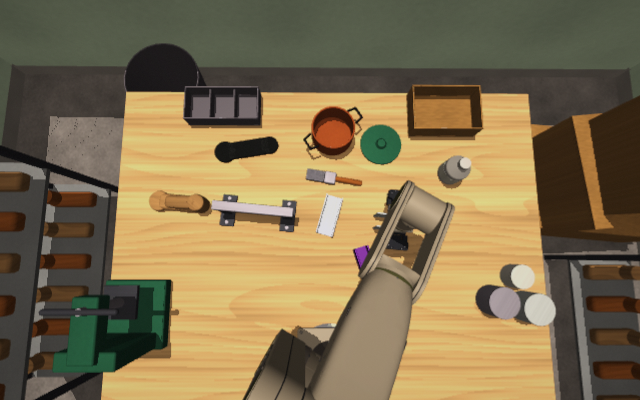

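Call:
{"method": "carry_out", "body": {
  "commands": [
    [[0, 0, 0, 0], [0, 0, 0, 0], [0, 0, 0, 0], [0, 0, 0, 0], [0, 0, 0, 0], [0, 0, 0, 0], [0, 0, 0, 0], [0, 0, 0, 0], [0, 0, 0, 0], [0, 0, 0, 0], [0, 0, 0, 0], [0, 0, 0, 0]]
  ],
  "claw": 3.0,
  "grip_force": 6
}}

```text
t: 12.38
tool_pos: [0.4608, -0.2118, 0.0452]
orientation: [-2.328, -2.109, 0.0]
force: [-0.2, -0.8, 1.2]
opening: 0.0478
```

```bash
python3 -c "
from st import *
st();snap(8)
s=cv2.imread('pics/scene8.png')[140:210,240:330];
cv2.imwrite('pics/c11.png',cv2.resize(s,None,fx=8,fy=8,interpolation=2))"
```

```text
t 12.38 p [ 0.4608 -0.2118  0.0452] tool x [ 0.098  0.995 -0.   ] yz [-0.  0. -1.] F [-0.23 -0.78  1.19] op 0.0478 q [-0.53  0.06  1.92 -0.    1.16 -0.43]
```

View pics/c11.png

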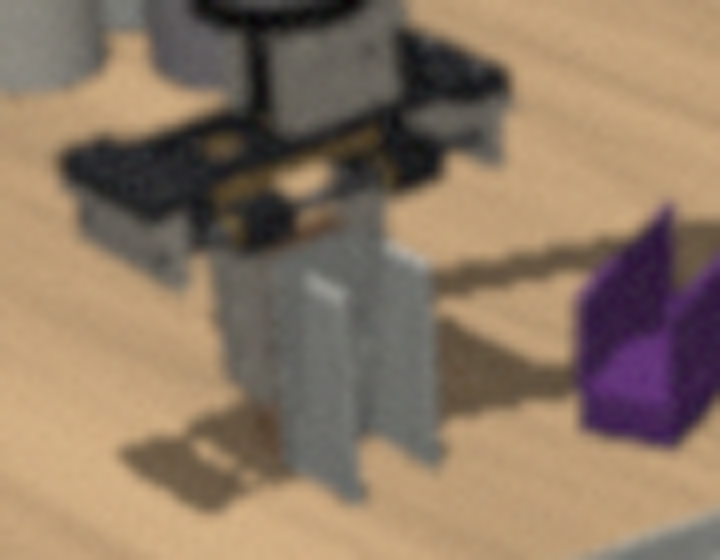

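Call:
{"method": "carry_out", "body": {
  "commands": [
    [[0, 0, -0.5, 0], [0, 0, -1, 0], [0, 0, -1.2, 0], [0, 0, -1.2, 0], [0, 0, -1.2, 0], [0, 0, -1.2, 0], [0, 0, -1.2, 0], [0, 0, -1.2, 0], [0, 0, -1.2, 0], [0, 0, -1, 0], [0, 0, -0.6, 0], [0, 0, 0, 0], [0, 0, 0, 0]]
  ]
}}

```text
t: 13.57
tool_pos: [0.4609, -0.2119, 0.1603]
orientation: [2.328, 2.109, 0.0]
force: [0.1, 0.6, -3.2]
opening: 0.0478
```

Call:
{"method": "carry_out", "body": {
  "commands": [
    [[0, 0, 0, 0], [0, 0, 0, 0], [0, 0, 0, 0], [0, 0, 0, 0], [0, 0, 0, 0], [0, 0, 0, 0], [0, 0, 0, 0], [0, 0, 0, 0]]
  ],
  "grip_force": 3
}}

```text
t: 14.23
tool_pos: [0.4608, -0.2118, 0.1601]
orientation: [2.328, 2.109, -0.0]
force: [-0.2, -0.3, -2.6]
opening: 0.0479
```

```bash
python3 -c "
from st import *
st();snap(9)
s=cv2.imread('pics/scene9.png')[110:200,230:330];
cv2.imwrite('pics/c12.png',cv2.resize(s,None,fx=6,fy=6,interpolation=2))"
```

```text
t 14.23 p [ 0.4608 -0.2118  0.1601] tool x [ 0.098  0.995 -0.   ] yz [ 0. -0. -1.] F [-0.23 -0.34 -2.63] op 0.0479 q [-0.53 -0.08  1.83 -0.    1.39 -0.43]
```

View pics/c12.png

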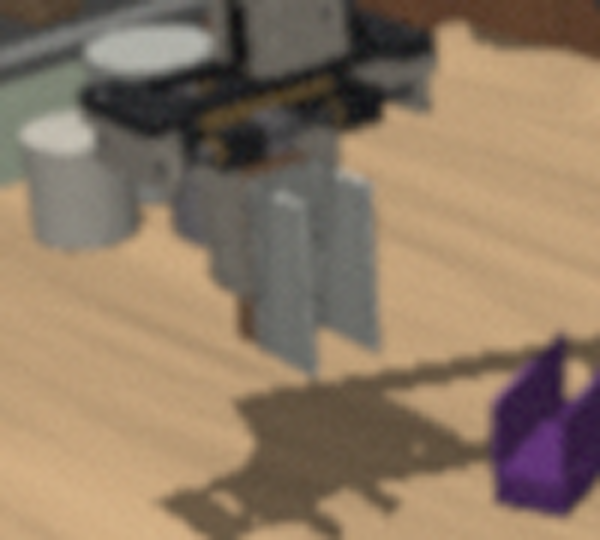

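The rest is held with its opening facing the bar, but the friction keeps it from swinging. I plan to use the bar's near end to push the low end of the channel floor back, so it rolls over onto the bar. First I'll check the bar's position in the second view.

```bash
python3 -c "
from st import *
c=np.array([.4964,.248,.14]);u=np.array([.0928,.9957,0]);v=np.array([.9957,-.0928,0])
C=[c+a*.13*u+b*.015*v for a,b in((-1,-1),(-1,1),(1,1),(1,-1))]
p=proj('scene',C);print(p.round(1));q=proj('top',C);print(q.round(1))
s=cv2.imread('pics/scene9.png');s=cv2.resize(s[185:255,330:450],None,fx=6,fy=6,interpolation=2)
cv2.polylines(s,[(((p-[330,185]+.5)*6)).astype(int)],True,(0,0,255),1);cv2.imwrite('pics/c13.png',s)
t=cv2.imread('pics/top9.png');t=cv2.resize(t[185:235,200:310],None,fx=6,fy=6,interpolation=2)
cv2.polylines(t,[(((q-[200,185]+.5)*6)).astype(int)],True,(0,0,255),1);cv2.imwrite('pics/c14.png',t)
P=lambda q:np.array(q)/6+[230,110]-.4
A=onplane(P([(285,200),(315,375)]),.024);d=A[1]-A[0];print(A.round(4),np.degrees(np.arctan2(d[0],-d[1])))
A=onplane(P([(352,175),(380,350)]),-.024);d=A[1]-A[0];print(A.round(4),np.degrees(np.arctan2(d[0],-d[1])))
"
```

```text
[[355.3 191.7]
 [348.  195.5]
 [430.  236.5]
 [437.  231.2]]
[[292.1 216.4]
 [293.  207.1]
 [211.6 199.5]
 [210.3 208.9]]
[[ 0.0431  0.0547]
 [ 0.0588 -0.0415]] 9.31008621535214
[[ 0.0388  0.0536]
 [ 0.0552 -0.0445]] 9.4619772019435
```

View pics/c13.png

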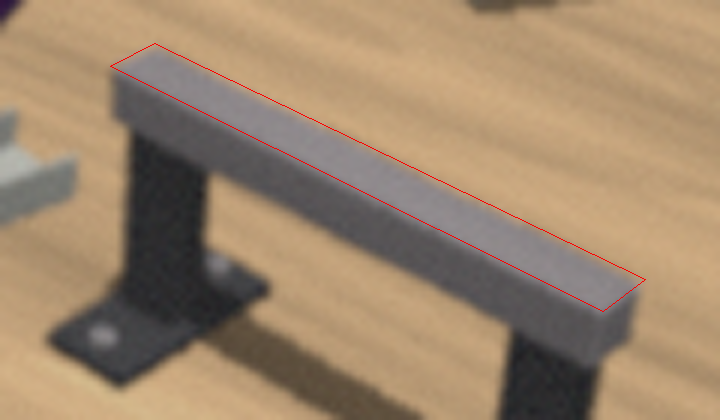

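View pics/c14.png

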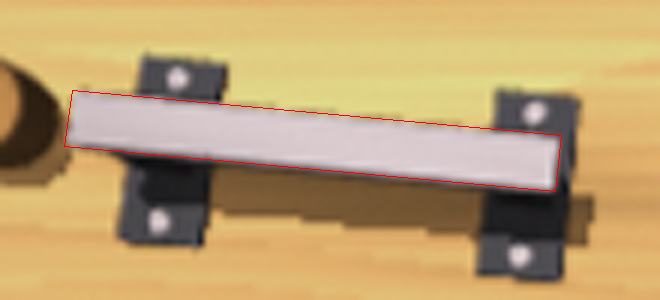

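The predicted bar outline matches the top view at (211–293, 199–217). In the scene view it is about 1 px off at (348–437, 191–236), which is good enough. I'll grip firmer and move to just before the bar's near end.

Call:
{"method": "carry_out", "body": {
  "commands": [
    [[0, 0, 0, 0], [0, 0, 0, 0], [0.4, 0, 0, 0], [0.8, 0, -0.1, 0], [1.2, -0.06, -0.1, 0], [1.6, -0.06, -0.1, 0], [1.8, -0.06, -0.1, 0], [2, -0.06, -0.1, 0], [2, -0.06, -0.1, 0], [2, -0.06, -0.1, 0], [2, -0.06, -0.1, 0], [2, -0.06, -0.1, 0], [2, -0.06, -0.1, 0], [2, -0.06, 0, 0], [2, -0.06, 0, 0], [1.8, -0.06, 0, 0], [1.6, -0.06, 0, 0], [1.2, -0.06, 0, 0], [0.8, -0.06, 0, 0], [0.4, -0.05, 0, 0]]
  ],
  "grip_force": 7
}}

```text
t: 16.0
tool_pos: [0.4782, 0.0655, 0.1703]
orientation: [-2.326, -2.111, -0.0]
force: [1.3, -0.6, -3.2]
opening: 0.0483
```

```bash
python3 -c "
from st import *
snap(10);st([.4774,.0439,.170])
s=cv2.imread('pics/scene10.png')[130:240,260:390];
cv2.imwrite('pics/c15.png',cv2.resize(s,None,fx=5,fy=5,interpolation=2))
s=cv2.imread('pics/top10.png')[170:250,260:380];
cv2.imwrite('pics/c16.png',cv2.resize(s,None,fx=5,fy=5,interpolation=2))"
```

```text
t 16.1 p [0.4782 0.0645 0.1702] tool x [0.097 0.995 0.   ] yz [-0.  0. -1.] F [-1.57 -0.49 -2.56] op 0.0477 q [ 0.03 -0.15  1.89  0.    1.41  0.13]
to go cm (tool) [-2.06  0.12  0.02]
```

View pics/c15.png

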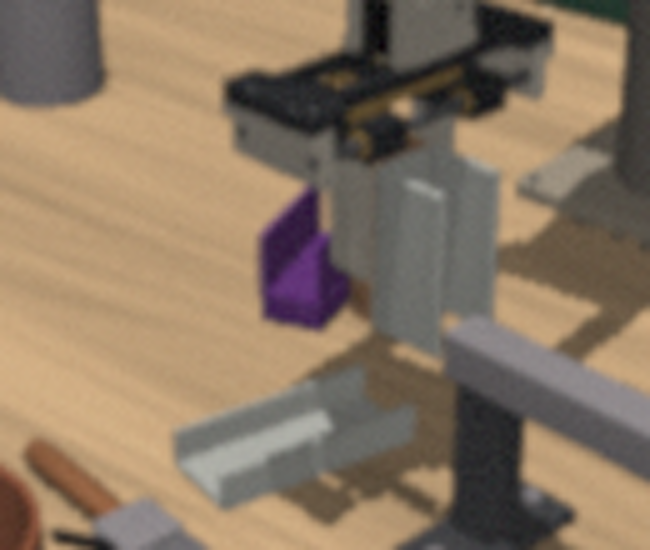

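View pics/c16.png

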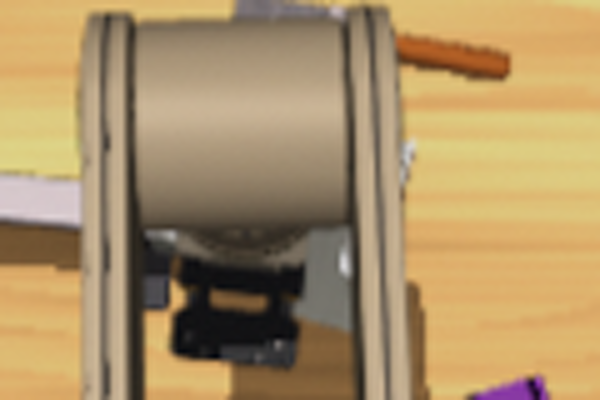

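```bash
python3 -c "
from st import *
P=lambda q:np.array(q)/5+[260,130]-.4
for o,q in((.024,[(443,197),(440,355)]),(-.024,[(497,177),(493,318)])):
  A=onplane(P(q),o);d=A[1]-A[0];print(A.round(4),np.degrees(np.arctan2(d[0],-d[1])), np.linalg.norm(d))
s=robot.read_state();M=yaw();c=np.array([.4964,.248,.14]);print('bar centre in tool',((c-s['tool_pos'])@M).round(4),'bar dir',(np.array([.0928,.9957,0])@M).round(4))
c,d=ray('scene',P([(443,340),(520,385)]))
print('bar end near top corner',plane('scene',P([(447,340),(487,318)]),.14).round(4))
"
```

```text
[[ 0.0595  0.056 ]
 [ 0.0612 -0.0401]] 0.9628784645326427 0.09612059853317868
[[ 0.0547  0.0496]
 [ 0.0569 -0.0379]] 1.4000449782895903 0.08751732695824567
bar centre in tool [0.1844 0.0002 0.0302] bar dir [ 1.     -0.0043  0.    ]
bar end near top corner [[0.5062 0.1261 0.14  ]
 [0.4729 0.1285 0.14  ]]
```

```bash
python3 -c "
from st import *
im=cv2.imread('pics/scene10.png')[150:215,325:375]
cv2.imwrite('pics/c17.png',cv2.resize(im,None,fx=12,fy=9*12//9,interpolation=2)[:,:600])
s=robot.read_state();M=yaw();c=s['tool_pos']
# predicted corners of held rest, vertical, pad 12mm behind grip
for nm,z in(('bot',.125),('top',.225)):
  for y in(.024,.019,-.019,-.024):
    X=c+M[:,0]*.058+M[:,1]*y;X[2]=z;print(nm,y,((proj('scene',[X])[0]-[325,150]+.5)*12).round(0))
b=np.array([.4964,.248,.14]);u=np.array([.0928,.9957,0]);v=np.array([.9957,-.0928,0])
for a in(-.015,.015):
  for dz in(0,-.03): print('bar',a,dz,((proj('scene',[b-.13*u+a*v+[0,0,dz]])[0]-[325,150]+.5)*12).round(0))
"
```

```text
bot 0.024 [266. 627.]
bot 0.019 [281. 619.]
bot -0.019 [392. 560.]
bot -0.024 [407. 553.]
top 0.024 [279. 237.]
top 0.019 [295. 229.]
top -0.019 [411. 176.]
top -0.024 [426. 169.]
bar -0.015 0 [369. 507.]
bar -0.015 -0.03 [364. 616.]
bar 0.015 0 [282. 552.]
bar 0.015 -0.03 [278. 663.]
```

View pics/c17.png

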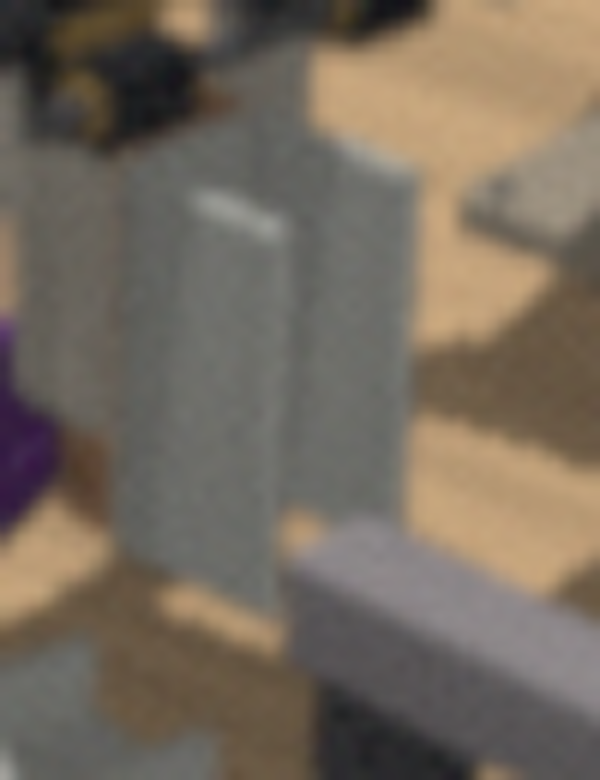

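Call:
{"method": "carry_out", "body": {
  "commands": [
    [[0.2, 0.17, 0, 0], [0.4, 0, 0, 0], [0.4, 0, 0, 0], [0.4, 0, 0, 0], [0.4, 0, 0, 0], [0.4, 0, 0, 0], [0.4, 0, 0, 0], [0.2, 0, 0, 0], [0, 0, 0, 0]]
  ]
}}

```text
t: 16.85
tool_pos: [0.483, 0.092, 0.1701]
orientation: [-2.327, -2.11, -0.0]
force: [0.4, -0.0, -3.5]
opening: 0.0479
```

```bash
python3 -c "
from st import *
snap(11);st()
im=cv2.imread('pics/scene11.png')[145:215,325:395]
cv2.imwrite('pics/c18.png',cv2.resize(im,None,fx=8,fy=8,interpolation=2))
"
```

```text
t 16.95 p [0.4829 0.0916 0.1701] tool x [ 0.098  0.995 -0.   ] yz [-0. -0. -1.] F [ 0.26 -1.23 -3.64] op 0.0478 q [ 0.08 -0.13  1.86 -0.    1.41  0.18]
```

View pics/c18.png

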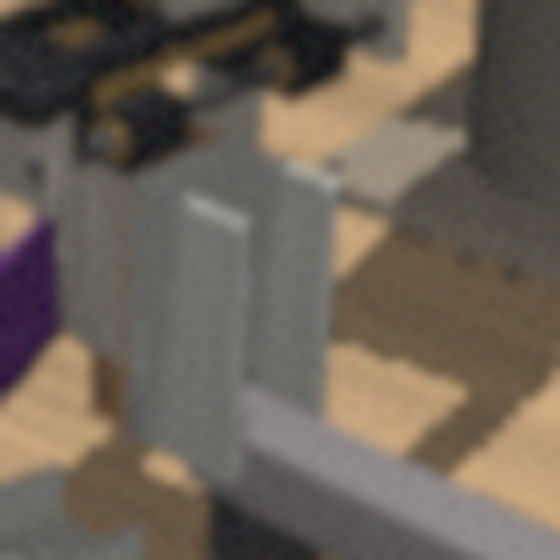

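Call:
{"method": "carry_out", "body": {
  "commands": [
    [[0.3, 0, 0, 0], [0.4, 0, 0, 0], [0.4, 0, 0, 0], [0.4, 0, 0, 0], [0.4, 0, 0, 0], [0.4, 0, 0, 0], [0.4, 0, 0, 0], [0.3, 0, 0, 0], [0, 0, 0, 0]]
  ]
}}

```text
t: 17.7
tool_pos: [0.4861, 0.122, 0.1704]
orientation: [2.328, 2.11, 0.001]
force: [0.7, -1.1, -2.4]
opening: 0.048
```

```bash
python3 -c "
from st import *
snap(12);st()
im=cv2.imread('pics/scene12.png')[145:215,325:395]
cv2.imwrite('pics/c19.png',cv2.resize(im,None,fx=8,fy=8,interpolation=2))
"
```

```text
t 17.8 p [0.4858 0.1218 0.17  ] tool x [0.098 0.995 0.001] yz [-0.     0.001 -1.   ] F [-0.93 -0.23 -1.75] op 0.048 q [ 0.14 -0.1   1.84  0.    1.41  0.24]
```

View pics/c19.png

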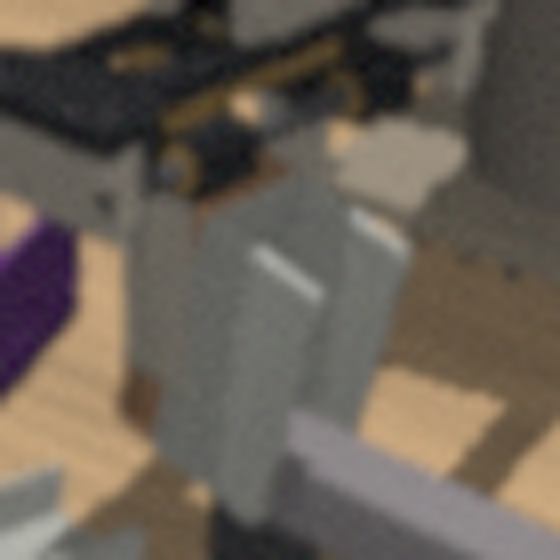

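The rest is rolling over against the bar end as planned: the top has leaned toward the bar, and the forces are small. I'll continue.

Call:
{"method": "carry_out", "body": {
  "commands": [
    [[0.3, 0, 0, 0], [0.4, 0, 0, 0], [0.4, 0, 0, 0], [0.4, 0, 0, 0], [0.4, 0, 0, 0], [0.4, 0, 0, 0], [0.2, 0, 0, 0], [0, 0, 0, 0]]
  ]
}}

```text
t: 18.47
tool_pos: [0.4883, 0.1469, 0.1701]
orientation: [-2.327, -2.11, -0.0]
force: [-0.3, -1.3, -2.9]
opening: 0.0483
```

```bash
python3 -c "
from st import *
snap(13);st()
im=cv2.imread('pics/scene13.png')[145:215,325:395]
cv2.imwrite('pics/c20.png',cv2.resize(im,None,fx=8,fy=8,interpolation=2))
"
```

```text
t 18.57 p [0.4884 0.1468 0.1702] tool x [0.098 0.995 0.001] yz [ 0.     0.001 -1.   ] F [ 0.1   1.13 -3.72] op 0.048 q [ 0.19 -0.08  1.81  0.    1.4   0.29]
```

View pics/c20.png

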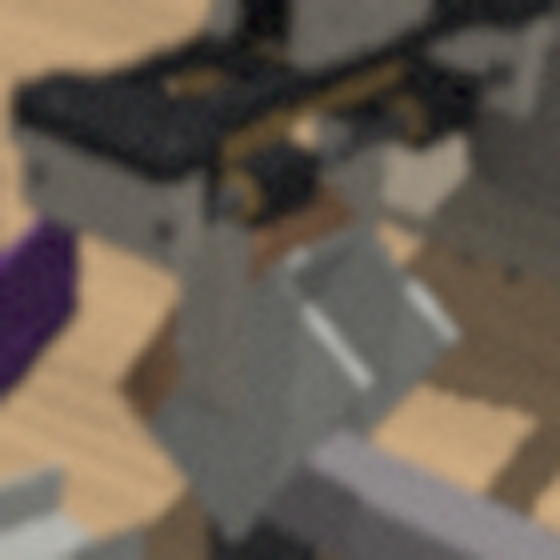

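Call:
{"method": "carry_out", "body": {
  "commands": [
    [[0.3, 0, 0, 0], [0.4, 0, 0, 0], [0.4, 0, 0, 0], [0.4, 0, 0, 0], [0.3, 0, 0, 0], [0, 0, 0, 0]]
  ]
}}

```text
t: 19.07
tool_pos: [0.4902, 0.165, 0.1703]
orientation: [-2.327, -2.11, -0.001]
force: [-0.1, -1.4, -2.3]
opening: 0.048
```

```bash
python3 -c "
from st import *
snap(14);st()
im=cv2.imread('pics/scene14.png')[145:215,325:395]
cv2.imwrite('pics/c21.png',cv2.resize(im,None,fx=8,fy=8,interpolation=2))
"
```

```text
t 19.17 p [0.4902 0.1648 0.1704] tool x [0.098 0.995 0.001] yz [ 0.     0.001 -1.   ] F [-0.89 -0.29 -2.66] op 0.0479 q [ 0.22 -0.06  1.79  0.    1.4   0.32]
```

View pics/c21.png

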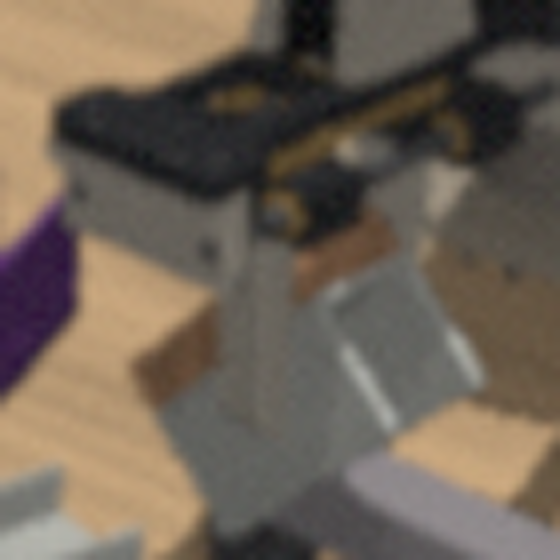

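Call:
{"method": "carry_out", "body": {
  "commands": [
    [[0.2, 0, 0.1, 0], [0.2, 0, 0.2, 0], [0.2, 0, 0.2, 0], [0.2, 0, 0.2, 0], [0.2, 0, 0.2, 0], [0.1, 0, 0.2, 0], [0.1, 0, 0.2, 0], [0.1, 0, 0.2, 0], [0.1, 0, 0.1, 0], [0, 0, 0, 0]]
  ]
}}

```text
t: 20.0
tool_pos: [0.4916, 0.1782, 0.1539]
orientation: [2.328, 2.109, 0.0]
force: [0.5, 0.8, -1.2]
opening: 0.048
```

```bash
python3 -c "
from st import *
snap(15);st()
im=cv2.imread('pics/scene15.png')[145:215,325:395]
cv2.imwrite('pics/c22.png',cv2.resize(im,None,fx=8,fy=8,interpolation=2))
"
```

```text
t 20.1 p [0.4913 0.178  0.1538] tool x [ 0.098  0.995 -0.   ] yz [-0. -0. -1.] F [ 1.05 -0.01 -1.91] op 0.048 q [ 0.25 -0.03  1.8   0.    1.37  0.35]
```

View pics/c22.png

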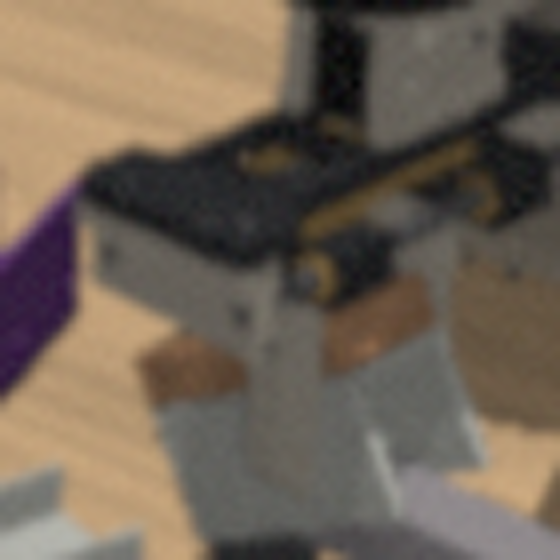

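Call:
{"method": "carry_out", "body": {
  "commands": [
    [[0.1, 0, 0.15, 0], [0.1, 0, 0.15, 0], [0, 0, 0.15, 0], [0, 0, 0.15, 0], [0, 0, 0.1, 0], [0, 0, 0, 0], [0, 0, 0, 0]]
  ]
}}

```text
t: 20.68
tool_pos: [0.4916, 0.1801, 0.147]
orientation: [-2.328, -2.109, 0.0]
force: [-1.0, -0.4, -1.9]
opening: 0.0479
```

```bash
python3 -c "
from st import *
snap(16);st()
im=cv2.imread('pics/scene16.png')[145:215,325:395]
cv2.imwrite('pics/c23.png',cv2.resize(im,None,fx=8,fy=8,interpolation=2))
"
```

```text
t 20.78 p [0.4916 0.18   0.147 ] tool x [ 0.098  0.995 -0.   ] yz [-0. -0. -1.] F [ 0.62  0.16 -0.43] op 0.0478 q [ 0.25 -0.02  1.8   0.    1.36  0.35]
```

View pics/c23.png

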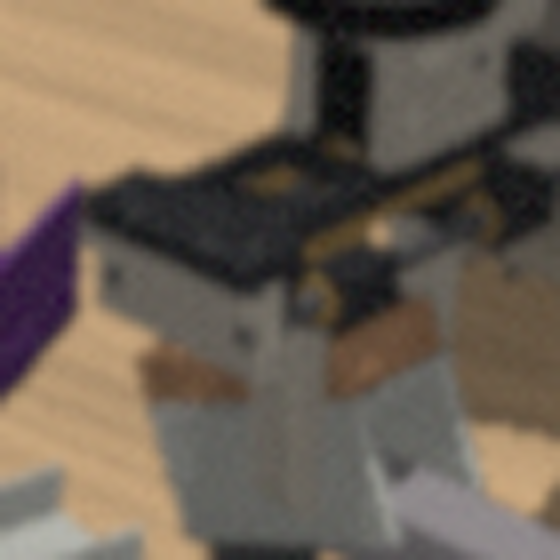

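Call:
{"method": "carry_out", "body": {
  "commands": [
    [[0, 0, 0.12, 0], [0, 0, 0.12, 0], [0, 0, 0.12, 0], [0, 0, 0, 0], [0, 0, 0, 0]]
  ]
}}

```text
t: 21.2
tool_pos: [0.4917, 0.18, 0.1434]
orientation: [2.328, 2.109, -0.0]
force: [0.8, 0.4, -0.0]
opening: 0.0479
```

```bash
python3 -c "
from st import *
snap(17);st()
im=cv2.imread('pics/scene17.png')[155:215,335:395]
cv2.imwrite('pics/c24.png',cv2.resize(im,None,fx=9,fy=9,interpolation=2))
"
```

```text
t 21.3 p [0.4917 0.18   0.1434] tool x [ 0.098  0.995 -0.   ] yz [-0. -0. -1.] F [-0.14  0.7  -0.16] op 0.048 q [ 0.25 -0.02  1.81 -0.    1.35  0.35]
```

View pics/c24.png

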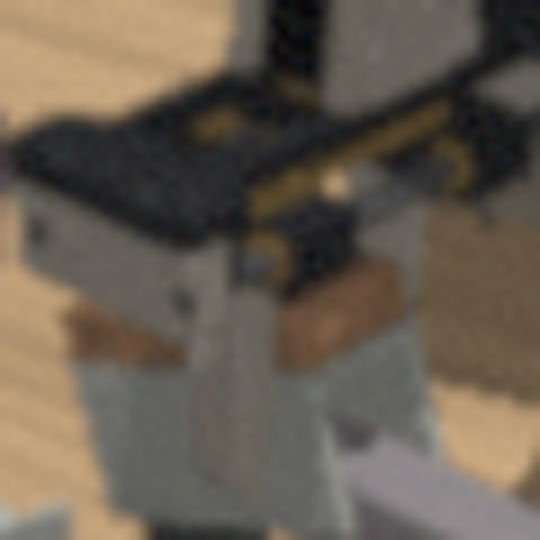

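```bash
python3 -c "
from st import *
P=lambda q:np.array(q)/9+[335,155]-.4
A=onplane(P([(78,357),(185,366),(285,370),(108,507),(340,535)]),.024);print(A.round(4))
d=A[2]-A[0];print(np.degrees(np.arctan2(d[1],d[0])));d=A[4]-A[3];print(np.degrees(np.arctan2(d[1],d[0])))
"
```

```text
[[-0.0699  0.0014]
 [-0.0268  0.0166]
 [ 0.0109  0.0314]
 [-0.0555 -0.0464]
 [ 0.0349 -0.0135]]
20.36362158353327
19.968957443711417
```

The forces are small and the tilt is falling as I lower, from about 34° to 27° to 20° over the last three frames. I'll keep lowering slowly.

Call:
{"method": "carry_out", "body": {
  "commands": [
    [[0, 0, 0.15, 0], [0, 0, 0.15, 0], [0, 0, 0.15, 0], [0, 0, 0.15, 0], [0, 0, 0.15, 0], [0, 0, 0.15, 0], [0, 0, 0, 0], [0, 0, 0, 0]]
  ]
}}

```text
t: 21.97
tool_pos: [0.4915, 0.1799, 0.1341]
orientation: [-2.328, -2.109, 0.001]
force: [1.0, 0.3, -1.1]
opening: 0.0478
```

```bash
python3 -c "
from st import *
snap(18);st()
im=cv2.imread('pics/scene18.png')[155:215,335:395]
cv2.imwrite('pics/c25.png',cv2.resize(im,None,fx=9,fy=9,interpolation=2))
"
```

```text
t 22.07 p [0.4914 0.1799 0.1341] tool x [ 0.098  0.995 -0.   ] yz [-0.001 -0.    -1.   ] F [ 0.71  0.36 -2.15] op 0.0481 q [ 0.25 -0.01  1.81 -0.    1.34  0.35]
```

View pics/c25.png

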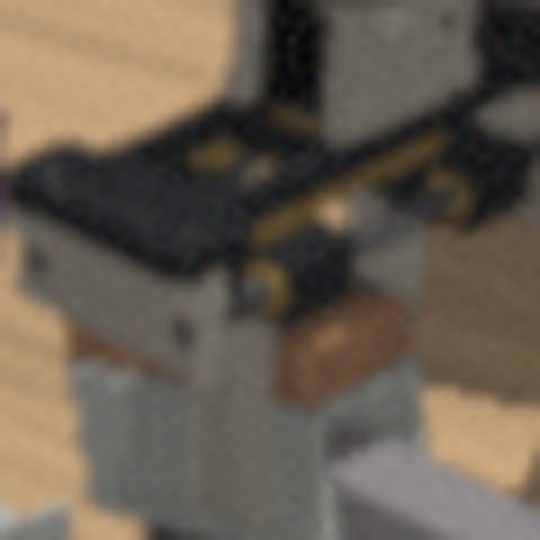

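```bash
python3 -c "
from st import *
P=lambda q:np.array(q)/9+[335,155]-.4
A=onplane(P([(78,362),(190,385),(280,403),(92,502),(230,532)]),.024);print(A.round(4))
d=A[2]-A[0];print(np.degrees(np.arctan2(d[1],d[0])));d=A[4]-A[3];print(np.degrees(np.arctan2(d[1],d[0])))
"
```

```text
[[-0.07    0.0087]
 [-0.0246  0.0202]
 [ 0.0098  0.029 ]
 [-0.0625 -0.0387]
 [-0.0062 -0.023 ]]
14.27567230721353
15.574017531417812
```

Call:
{"method": "carry_out", "body": {
  "commands": [
    [[0, 0, 0.15, 0], [0, 0, 0.15, 0], [0, 0, 0.15, 0], [0, 0, 0.15, 0], [0, 0, 0.15, 0], [0, 0, 0.15, 0], [0, 0, 0.15, 0], [0, 0, 0.15, 0], [0, 0, 0.15, 0], [0, 0, 0.1, 0], [0, 0, 0, 0], [0, 0, 0, 0]]
  ]
}}

```text
t: 23.07
tool_pos: [0.4915, 0.1798, 0.1196]
orientation: [-2.328, -2.109, 0.001]
force: [1.1, 0.8, -1.5]
opening: 0.0481
```

```bash
python3 -c "
from st import *
snap(19);st()
im=cv2.imread('pics/scene19.png')[155:225,325:405]
cv2.imwrite('pics/c26.png',cv2.resize(im,None,fx=9,fy=9,interpolation=2))
"
```

```text
t 23.17 p [0.4915 0.1798 0.1197] tool x [ 0.098  0.995 -0.   ] yz [-0.001 -0.    -1.   ] F [-0.33 -0.44 -1.99] op 0.048 q [ 0.25  0.01  1.83 -0.    1.31  0.35]
```

View pics/c26.png

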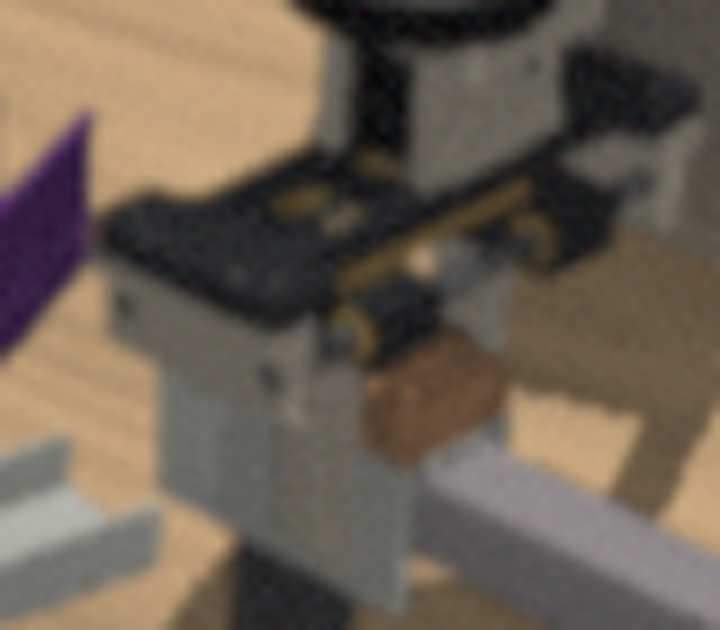

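```bash
python3 -c "
from st import *
P=lambda q:np.array(q)/9+[325,155]-.4
A=onplane(P([(165,490),(235,530),(290,558),(400,614)]),.024);print(A.round(4))
d=A[3]-A[0];print(np.degrees(np.arctan2(d[1],d[0])))
"
```

```text
[[-0.0697 -0.0232]
 [-0.0399 -0.0239]
 [-0.0172 -0.0233]
 [ 0.0262 -0.022 ]]
0.6688958672443213
```

Call:
{"method": "carry_out", "body": {
  "commands": [
    [[0, 0, 0.15, 0], [0.3, 0, 0, 0], [0.5, 0, 0, 0], [0.7, 0, 0, 0], [0.8, 0, 0, 0], [0.8, 0, 0, 0], [0.8, 0, 0, 0], [0.8, 0, 0, 0], [0.8, 0, 0, 0], [0.8, 0, 0, 0], [0.8, 0, 0, 0], [0.8, 0, 0, 0], [0.5, 0, 0, 0], [0.4, 0, 0, 0], [0.2, 0, 0, 0], [0, 0, 0, 0], [0, 0, 0, 0]]
  ]
}}

```text
t: 24.58
tool_pos: [0.5007, 0.2704, 0.1187]
orientation: [-2.327, -2.109, -0.002]
force: [0.7, 2.8, 2.2]
opening: 0.0479
```

```bash
python3 -c "
from st import *
snap(20);st()
im=cv2.imread('pics/scene20.png')[165:255,345:445]
cv2.imwrite('pics/c27.png',cv2.resize(im,None,fx=7,fy=7,interpolation=2)[:600])
"
```

```text
t 24.68 p [0.5006 0.2703 0.1186] tool x [0.098 0.995 0.002] yz [ 0.     0.001 -1.   ] F [0.55 2.81 1.34] op 0.0479 q [0.4  0.13 1.7  0.   1.31 0.5 ]
```

View pics/c27.png

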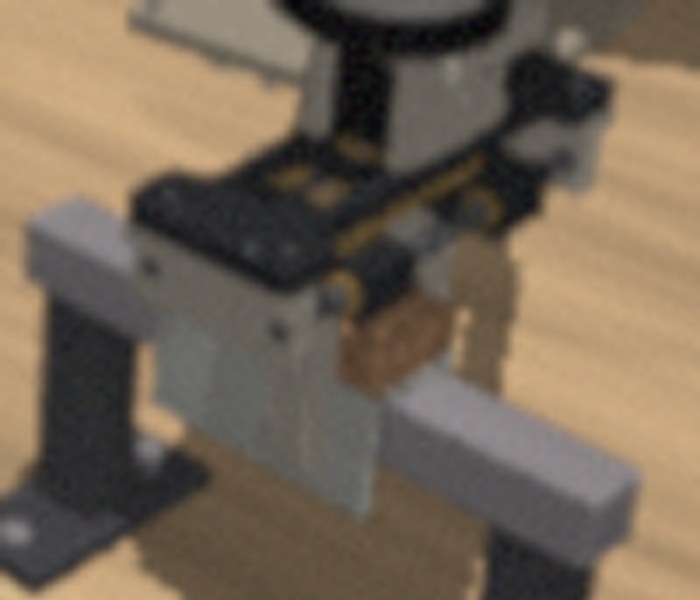

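The rest is draped along the bar near its middle, with weight on the bar. I'll release it and retreat straight up.

Call:
{"method": "carry_out", "body": {
  "commands": [
    [[0, 0, 0, 0], [0, 0, 0, 0], [0, 0, 0, 0], [0, 0, 0, 0], [0, 0, 0, 0], [0, 0, 0, 0], [0, 0, 0, 0], [0, 0, 0, 0], [0, 0, 0, 0], [0, 0, 0, 0]]
  ],
  "claw": 9.0
}}

```text
t: 25.52
tool_pos: [0.5005, 0.2696, 0.1185]
orientation: [-2.328, -2.109, 0.0]
force: [-0.5, 0.1, 0.8]
opening: 0.0901
```

Call:
{"method": "carry_out", "body": {
  "commands": [
    [[0, 0, -0.5, 0], [0, 0, -1, 0], [0, 0, -1, 0], [0, 0, -1.5, 0], [0, 0, -1.5, 0], [0, 0, -1.5, 0], [0, 0, -1.5, 0], [0, 0, -1.5, 0], [0, 0, -1.5, 0], [0, 0, -1.5, 0], [0, 0, -1.5, 0], [0, 0, -1, 0], [0, 0, 0, 0]]
  ]
}}

```text
t: 26.6
tool_pos: [0.5019, 0.2702, 0.2777]
orientation: [2.327, 2.108, 0.009]
force: [0.3, 0.5, 0.6]
opening: 0.0903
```

Call:
{"method": "carry_out", "body": {
  "commands": [
    [[-1, -1, 0, 0], [-2, -2, 0, 0], [-2, -2, 0, 0], [-2, -2, 0, 0], [-2, -2, 0, 0], [-2, -2, 0, 0], [-2, -1, 0, 0], [-2, 0, 0, 0], [-2, 0, 0, 0], [-2, 0, 0, 0], [-2, 0, 0, 0], [-2, 0, 0, 0], [-2, 0, 0, 0], [-1, 0, 0, 0], [0, 0, 0, 0]]
  ]
}}

```text
t: 27.85
tool_pos: [0.3553, 0.0211, 0.2732]
orientation: [2.331, 2.106, -0.001]
force: [0.5, -0.3, 0.9]
opening: 0.0899
```

```bash
python3 -c "
from st import *
snap(21);st()
im=cv2.imread('pics/scene21.png')[165:255,345:445]
cv2.imwrite('pics/c28.png',cv2.resize(im,None,fx=7,fy=7,interpolation=2)[:600])
im=cv2.imread('pics/top21.png')[180:240,200:310]
cv2.imwrite('pics/c29.png',cv2.resize(im,None,fx=7,fy=7,interpolation=2)[:600])
"
```

```text
t 27.95 p [0.3555 0.0227 0.2733] tool x [0.1   0.995 0.   ] yz [-0.  0. -1.] F [-0.02  0.67 -0.35] op 0.0901 q [-0.08 -0.59  2.03  0.    1.7   0.02]
```

View pics/c28.png

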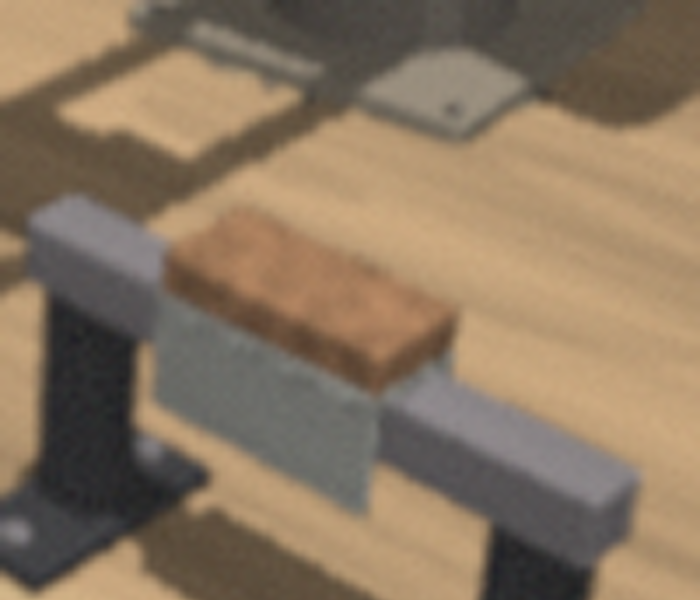

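View pics/c29.png

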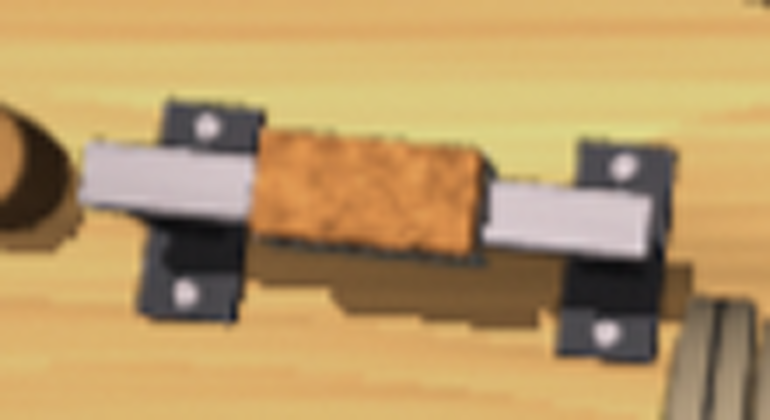

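View pics/top21.png

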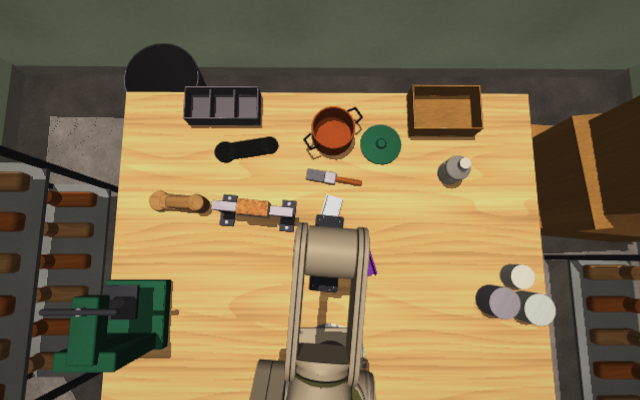

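The rest sits draped with the cork up over the bar's middle, at top (252,207). The bystanders look unmoved. I'll check this numerically.

```bash
python3 -c "
from st import *
c=np.array([.4964,.248,0]);u=np.array([.0928,.9957,0]);v=np.array([.9957,-.0928,0])
t=cv2.imread('pics/top21.png');hsv=cv2.cvtColor(t,cv2.COLOR_BGR2HSV)
q=np.array([(262,130),(482,150),(474,255),(250,235)])/7+[200,180]-.4
for n,q in(('top',q),('scene',np.array([(235,208),(458,315),(378,360),(165,258)])/7+[345,165]-.4)):
  X=plane(n,q,.164);print(n,'along',((X-c)@u*1e3).round(1),'across',((X-c)@v*1e3).round(1),'mean',((X-c).mean(0)@u*1e3).round(1),((X-c).mean(0)@v*1e3).round(1))
# near flange rim corners & pad-top edge on near flange plane -> heights
n=v;p0=c+v*.024
C,d=ray('scene',np.array([(158,400),(360,515),(165,258),(378,362),(378,390),(160,295)])/7+[345,165]-.4);X=C+d*(((p0-C)@n)/(d@n))[:,None];print(((X-c)@u*1e3).round(1),(X[:,2]*1e3).round(1))
t0=cv2.imread('pics/top0.png');D=np.abs(t.astype(int)-t0).max(2);D[:,:][:0]=0
print([ (r,int((D[r[0]:r[1],r[2]:r[3]]>60).sum())) for r in((95,165,205,290),(95,165,295,410),(165,195,295,370),(150,195,430,480),(185,220,140,208))])
"
```

```text
top along [ 45.1 -53.4 -55.1  44.5] across [ 23.8  23.9 -23.1 -23.4] mean -4.7 0.3
scene along [-51.6  50.2  47.7 -46.7] across [-16.5 -14.7  28.7  29.9] mean -0.1 6.8
[-50.1  45.  -51.3  44.8  46.1 -52.5] [ 96.5  93.6 159.4 159.6 148.5 142.7]
[((95, 165, 205, 290), 0), ((95, 165, 295, 410), 0), ((165, 195, 295, 370), 0), ((150, 195, 430, 480), 0), ((185, 220, 140, 208), 0)]
```

```bash
python3 -c "
from st import *
a=cv2.imread('pics/scene0.png').astype(int);b=cv2.imread('pics/scene21.png').astype(int);D=np.abs(a-b).max(2)
print('offcut',(D[203:232,292:345]>60).sum(),'purple',(D[165:195,310:338]>60).sum())
im=np.hstack([a[155:235,285:345],b[155:235,285:345]]).astype(np.uint8);cv2.imwrite('pics/c30.png',cv2.resize(im,None,fx=6,fy=6))"
```

```text
offcut 55 purple 26
```

View pics/c30.png

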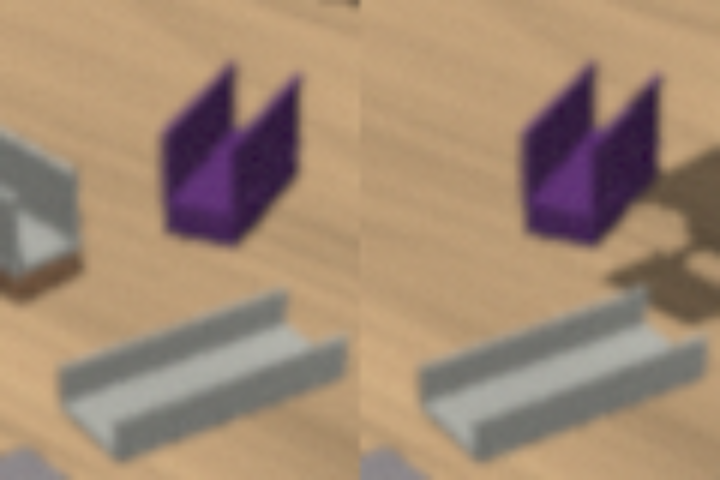

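The offcut and the purple look-alike haven't moved; the only differences are shadow. Handing in.

```bash
python3 -c "
from plant import robot
print(robot.close_job())"
```

```text
the job is handed in; nothing more can be done
None
```

The rest now sits draped over the middle of the bar with its cork pad up, let go, and I handed the job in at about 28 s. No verdict was reported.

- **Turning it over:** I gripped one end, let the rest swing down and stood it on its end on the bench. I let go of it there, then took it again nearer the pad.
- **Getting it onto the bar:** the second grip would not swing the rest over under its own weight. I rolled it over against the near end of the bar and lowered it until level. Then I slid it, still held, about 9 cm along to the middle and released it. While I lowered it, the rest slid about 2 cm off-centre in the jaws; I allowed for that in the slide.
- **Position:** it is 0–5 mm off the bar's middle along the bar. In the top view it is 0.3 mm off across the bar.
- **Seating:** the flange rims measure 94–96 mm above the bench, against 94 mm when fully seated, and the pad edge is level.
- **Bystanders:** pot, lid, sole, brush, bottle and last show no change in the top view. The offcut and the purple look-alike are unchanged in the scene view.

The two cameras disagreed by a few millimetres. The scene view put the rest 6.8 mm off across the bar and the pad top about 4 mm low. Before the placing it had also put the bar about 3–4 mm off across, so I took the rest's reading mostly as a camera offset.

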